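# Fill the wash caddy by colour, leave the bleach

### The job

Fill the grey four-bay wash caddy: stand the blue-capped bottle, the green-lidded jar, the yellow-capped can and the black-lidded tub upright, each in the middle of the pad of its own colour, in any order. Leave the red-capped bottle and the red-lidded jar standing where they are, undisturbed. At the end everything is let go and stands still.

Things in the scene. Friction and masses are not known exactly. Their poses are not given: they have to be found in the camera images.
- bottle_blue: white round plastic bottle with a BLUE screw cap and a blue label band, upright. Body 52 mm in diameter with straight sides up to 82 mm, then a shoulder and a cap 38 mm in diameter from 88 mm to the top at 105 mm. Best gripped on the body about 68 mm up. 0.18 to 0.35 kg. Origin: centre of its underside, z up along its axis.
- jar_green: short white jar with a GREEN lid and a green label band, upright, 90 mm high; body 56 mm in diameter, lid 58 mm in diameter from 65 mm up to the flat top. Best gripped about 68 mm up. 0.15 to 0.31 kg. Origin: centre of its underside, z up.
- can_yellow: slim aluminium spray can with a YELLOW cap and a yellow label band, upright; body 45 mm in diameter with straight sides up to 80 mm, cap 42 mm in diameter up to the top at 105 mm. Best gripped on the body about 68 mm up. 0.15 to 0.31 kg. Origin: centre of its underside, z up.
- tub_black: upright rectangular white tub with a BLACK lid and a black label band: 60 mm along its x, 36 mm along its y, 95 mm high, straight sides. Best gripped across its 36 mm (y) about 68 mm up. 0.14 to 0.28 kg. Origin: centre of its underside, z up; its yaw varies.
- bottle_red: look-alike that must stay: the same bottle as bottle_blue but with a RED cap and red band. Origin: centre of its underside, z up.
- jar_red: look-alike that must stay: the same jar as jar_green but with a RED lid and red band. Origin: centre of its underside, z up.
- pad_blue: BLUE square pad, 84 x 84 x 3 mm, fixed on the floor of one bay of the grey caddy. Origin: centre of its underside, 5 mm above the counter; z up, x and y along its sides, parallel to the caddy's walls. Caddy: open square grey tray, fixed, 205 mm outside, walls and crossed dividers 35 mm high and 5 mm thick.
- pad_green: GREEN square pad, 84 x 84 x 3 mm, fixed on the floor of one bay of the grey caddy. Origin: centre of its underside, 5 mm above the counter; z up, x and y along its sides, parallel to the caddy's walls. The caddy has four bays, two rows of two, each 95 mm square inside and 100 mm from the next; which bay has which pad varies.
- pad_yellow: YELLOW square pad, 84 x 84 x 3 mm, fixed on the floor of one bay of the grey caddy. Origin: centre of its underside, 5 mm above the counter; z up, x and y along its sides, parallel to the caddy's walls. Elsewhere: wooden clothes pegs 10 mm high lie among the bottles and in front of the caddy.
- pad_black: BLACK square pad, 84 x 84 x 3 mm, fixed on the floor of one bay of the grey caddy. Origin: centre of its underside, 5 mm above the counter; z up, x and y along its sides, parallel to the caddy's walls. Elsewhere: coin boxes, pipes and stock up to 220 mm high stand along the back (x above 0.75 m) and sides of the counter.

How it is judged:
At the end, for the whole second after the job is handed in: Each of the four stands upright (within 0.1 rad) on the pad of its own colour, its axis within 15 mm of the pad's centre and its underside on the pad (within 5 mm), released and at rest; the two red-capped look-alikes stand upright within 20 mm of where they began (horizontal distance between bottle_blue and pad_blue below 0.015 m and z of bottle_blue in the frame of pad_blue between -0.001 and 0.008 m and angle between each of bottle_blue, jar_green, can_yellow, tub_black, bottle_red, jar_red's own z axis and vertical below 0.1 rad and linear speed of each of bottle_blue, jar_green, can_yellow, tub_black below 0.02 m/s and angular speed of each of bottle_blue, jar_green, can_yellow, tub_black below 0.2 rad/s and horizontal distance between jar_green and pad_green below 0.015 m and z of jar_green in the frame of pad_green between -0.001 and 0.008 m and horizontal distance between can_yellow and pad_yellow below 0.015 m and z of can_yellow in the frame of pad_yellow between -0.001 and 0.008 m and horizontal distance between tub_black and pad_black below 0.015 m and z of tub_black in the frame of pad_black between -0.001 and 0.008 m and distance of each of bottle_red, jar_red from where it was at the start of the episode below 0.02 m); the robot touches nothing.
It fails at once if a red-capped look-alike is moved more than 20 mm or knocked over (distance of any of bottle_red, jar_red from where it was at the start of the episode above 0.02 m or angle between any of bottle_red, jar_red's own z axis and vertical above 0.3 rad).
It also fails if it takes over 109 s, if anything falls off the work surface, if the arm or the gripper's body presses on something with over 40 N, if the wrist force passes 120 N, or if a joint passes its speed limit or range.

### The arm

A 7-joint arm with a two-finger parallel gripper is mounted at the origin on the work surface. World frame = base frame: x ahead of the robot, y to its left, z up, the work surface at z = 0. Lengths are in m, angles in rad, forces in N, time in s.
With the tool pointing down it reaches from about 0.4 to 0.85 m from the base axis. Payload 6.9 kg.
Tool frame: the origin (TCP) lies at the very end of the fingers, on their centre line; the grasp point (between the pads) lies 19 mm behind it; z points along the fingers, y is the line along which they close (so a half turn about z gives the same grasp; the last joint's range is limited). The gripper opens to 85 mm and grips with 20 to 120 N. Pads are 22 mm wide; open, the fingers measure 114 mm over their backs; the gripper's body (76 mm by 85 mm) begins 54 mm behind the grasp point. The pads swing forward as they close: fully open they stand 13 mm farther back than shut.
Start: joints at [1.347, 0.507, -0.238, 1.5, 0.126, 1.149, -0.155], TCP at [0.202, -0.591, 0.231] pointing down, gripper open.
Joint ranges: [-3.08, 3.08], [-0.24, 2.05], [-1.43, 1.35], [0, 2.5], [-1.52, 4.66], [0.17, 1.96], [-2.89, 2.89]. Speed limits (rad/s): [2.39, 2.39, 3.14, 3.14, 3.14, 3.14, 3.14].

### API

Orientations are given as [roll, pitch, yaw] about the fixed x, y, z axes, in that order (R = Rz(yaw) Ry(pitch) Rx(roll)).
In Python, from rig import env gives the robot as it stands. The module is installed in compiled form; this text tells all that it offers.
- The arm moves only by the tool send_rows, never from a script. Its argument "deltas" is a list of rows, each a list of 7 numbers: the shift along the tool's x, y, z as a fraction of full scale, then the turn, a rotation vector about the tool's x, y, z as a fraction of full scale, then the opening, from 0 (shut) to 1 (fully open). A call has 1 to 5 rows; each row is the pose to reach, as a shift and turn from the pose commanded when the call began, along the tool's axes at that moment; what a row does not reach only later rows make up. Full scale, the value 1, is 0.1 m for a shift and 1.5 rad for a turn. A row lasts 1/12 s, in which the tool goes at most 41.7 mm and 7.16 degrees, less where a joint would pass 70% of its speed; a pose out of reach is approached as far as the arm can. A call with a number of a shift or a turn outside -1 to 1 is refused whole. A call with a gripper value outside its range is refused whole. The fingers move at their own pace and stop on an object; the grip force is fixed at half the most. Time passes only in rows, so rows that repeat a pose let the fingers close. It gives the time, the measured TCP pose, the force, the opening and the grip force at its end, in the units of the state.
- env.observe(): the state, without advancing time (a new reading comes with each control period).
- env.grab_frame(name): name is "scene" or "top" or "wrist"; returns a dict with "pixels" (384x512x3 uint8, blue, green, red), "mtx" (3x3 intrinsics, pixels), "R" (3x3) and "t" (3): a world point X has camera coordinates R X + t. Camera axes: x right, y down, z forward; pixel columns grow to the right and rows downward; lengths in m; the calibration is good to about 2 mm. A picture is of the moment at which its call begins. There is no depth.
- env.close_job(): hands the job in; it is judged then, once.
The state is a dict: "clock": time; "joint_positions": joint angles; "joint_vel": joint speeds; "effort": joint torques, N m; "eef_pos": TCP position; "orientation": TCP orientation; "wrist_force": force on the tool from outside, world axes, zero at the start; "ft_torque": the same for the moment, N m; "finger_gap": finger opening in m; "grip_force": force on a finger pad.
Only numpy, scipy, OpenCV 4.12 (cv2) and the standard library are available. Lean on these libraries where they do the work, as an engineer would, in place of code of your own. Each camera call takes 0.05 s, during which the arm holds its last target. There are 200 camera calls.

## Working session

There is one attempt and no reset: what is moved stays moved. The work goes in short steps, Python scripts to look and compute and a tool call to move; the robot and the scene stay as the last step left them, time stands still between calls to the robot, and variables do not carry over. Pictures are saved under pics/ and viewed, at most 14 in all, crops included, and the job is handed in when it is done.

Besides the shell and the picture viewer there is one more tool, called after ">>>" as name([rows], argument=value, ...), one row to a line, values as JSON. send_rows: Moves the arm, as the interface text tells. Its arguments: {"type":"object","properties":{"deltas":{"type":"array","items":{"type":"array","items":{"type":"number","minimum":-1,"maximum":1}}}},"required":["deltas"]}

```bash
mkdir -p pics; python3 - <<'E'
from rig import env
import cv2,pickle
s=env.observe();print({k:s[k] for k in("clock","eef_pos","orientation","finger_gap")})
f={n:env.grab_frame(n) for n in("scene","top")}
pickle.dump(f,open("f0.pkl","wb"))
for n in f: 
    cv2.imwrite(f"pics/{n}0.png",f[n]["pixels"]); print(n,f[n]["mtx"].round(1).tolist(),(-f[n]["R"].T@f[n]["t"]).round(3))
E
```

```text
{'clock': 0.0, 'eef_pos': array([ 0.20220292, -0.5908586 ,  0.23042041]), 'orientation': array([-3.13981097e+00, -7.99361855e-06,  3.29805749e-01]), 'finger_gap': 0.08518700721898845}
scene [[351.3, 0.0, 253.9], [0.0, 351.3, 192.6], [0.0, 0.0, 1.0]] [0.913 0.471 0.586]
top [[430.2, 0.0, 258.6], [0.0, 430.2, 187.2], [0.0, 0.0, 1.0]] [ 0.354 -0.029  0.973]
```

View pics/scene0.png

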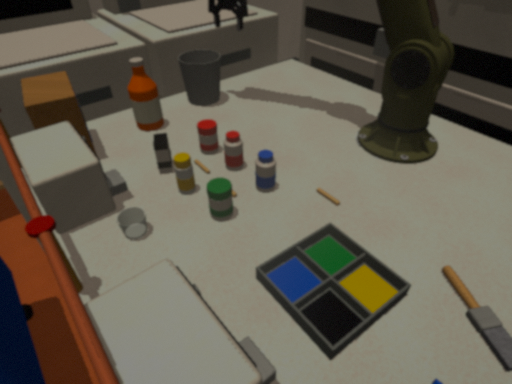

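View pics/top0.png

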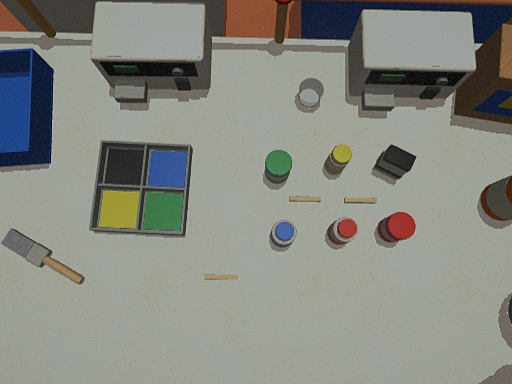

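```bash
cat > h.py <<'E'
import cv2,numpy as np
RNG={"blue":[(105,120,60),(125,255,255)],"green":[(50,100,40),(80,255,255)],"yellow":[(22,150,90),(33,255,255)],"red":[(0,150,70),(5,255,255)],"black":[(0,0,0),(180,110,48)]}
def blobs(px,c,amin=40):
    m=cv2.inRange(cv2.cvtColor(px,cv2.COLOR_BGR2HSV),*map(np.array,RNG[c]))
    cs,_=cv2.findContours(m,cv2.RETR_EXTERNAL,cv2.CHAIN_APPROX_NONE)
    o=[]
    for k in cs:
        if cv2.contourArea(k)<amin: continue
        M=cv2.moments(cv2.convexHull(k)); (rc)=cv2.minAreaRect(k)
        o.append((np.array([M["m10"]/M["m00"],M["m01"]/M["m00"]]),cv2.contourArea(k),rc,k))
    return sorted(o,key=lambda b:-b[1])
def ray(f,uv):
    d=f["R"].T@np.linalg.solve(f["mtx"],[*uv,1.]); return -f["R"].T@f["t"],d/np.linalg.norm(d)
def plane(f,uv,z):
    c,d=ray(f,uv); return c+d*(z-c[2])/d[2]
def tri(*fu):
    A=np.zeros((3,3));b=np.zeros(3);rs=[ray(*x) for x in fu]
    for c,d in rs: P=np.eye(3)-np.outer(d,d);A+=P;b+=P@c
    X=np.linalg.solve(A,b); return X,max(np.linalg.norm((np.eye(3)-np.outer(d,d))@(X-c)) for c,d in rs)
E
python3 - <<'E'
import pickle;from h import *
F=pickle.load(open("f0.pkl","rb"))
for n in F:
    for c in RNG:
        for p,a,rc,k in blobs(F[n]["pixels"],c)[:7]:print(n,c,p.round(1),a,np.round(rc[1],1),plane(F[n],p,.095).round(3)[:2],plane(F[n],p,.008).round(3)[:2])
E
```

```text
scene blue [293.5 279.1] 1217.0 [41.5 35. ] [0.647 0.227] [0.6   0.184]
scene blue [265.1 154.5] 72.0 [ 7. 12.] [ 0.448 -0.09 ] [ 0.366 -0.189]
scene green [329.9 255. ] 963.5 [40.9 29.9] [0.561 0.229] [0.499 0.187]
scene green [218.6 187.2] 272.0 [18. 22.] [ 0.61  -0.056] [ 0.556 -0.149]
scene yellow [368.3 287.9] 1396.5 [49.1 33.3] [0.563 0.315] [0.501 0.288]
scene yellow [181.3 157.5] 102.0 [ 9. 15.] [ 0.617 -0.211] [ 0.565 -0.331]
scene red [ 39.4 224.2] 360.5 [16.2 29.7] [ 0.951 -0.183] [ 0.958 -0.299]
scene red [206.4 125.3] 152.0 [11. 17.] [ 0.483 -0.308] [ 0.407 -0.446]
scene red [232.2 135.5] 76.0 [ 9. 11.] [ 0.459 -0.216] [ 0.379 -0.338]
scene black [413.  78.] 8857.0 [151. 207.] [-0.25  -0.131] [-0.456 -0.237]
scene black [210.6  71.9] 1841.0 [52.8 71.6] [ 0.261 -0.633] [ 0.145 -0.829]
scene black [331.2 316.7] 1694.5 [49.5 38.2] [0.649 0.313] [0.602 0.285]
scene black [331.  307.3] 862.5 [149.1  76.3] [0.637 0.302] [0.588 0.272]
scene black [343.3  72.6] 583.0 [69.1 10.4] [-0.104 -0.318] [-0.284 -0.457]
scene black [228.9  13. ] 507.5 [30. 38.] [-0.278 -1.288] [-0.488 -1.
[... 514 characters left out ...]
41.8 153.2] 240.5 [17. 18.] [ 0.622 -0.204] [ 0.649 -0.221]
top red [401.  225.1] 542.5 [26. 26.] [ 0.472 -0.323] [ 0.483 -0.352]
top red [347.2 227.7] 226.0 [17. 17.] [ 0.464 -0.212] [ 0.474 -0.23 ]
top black [413.8  77.5] 1198.0 [99.8 14.3] [ 0.801 -0.366] [ 0.845 -0.399]
top black [124.  166.2] 1116.5 [35.  35.3] [0.581 0.256] [0.604 0.284]
top black [149.5  68.5] 1025.0 [97.2 14.6] [0.806 0.22 ] [0.851 0.245]
top black [398.9 157.9] 474.5 [29.1 17.9] [ 0.615 -0.325] [ 0.641 -0.354]
top black [115.1 157.4] 189.0 [28.7 57.6] [0.6   0.277] [0.625 0.307]
top black [429.4  92.4] 164.5 [11. 21.] [ 0.766 -0.399] [ 0.807 -0.435]
top black [182.5  83.5] 143.0 [11. 15.] [0.773 0.145] [0.814 0.162]
```

```bash
python3 - <<'E'
import pickle;from h import *
F=pickle.load(open("f0.pkl","rb"));s,t=F["scene"],F["top"]
B={n:{c:[b[0] for b in blobs(F[n]["pixels"],c)] for c in RNG} for n in F}
S,T=B["scene"],B["top"]
P={"blue":(S["blue"][1],T["blue"][2]),"green":(S["green"][1],T["green"][1]),"yellow":(S["yellow"][1],T["yellow"][1]),"redjar":(S["red"][1],T["red"][0]),"redbot":(S["red"][2],T["red"][1]),
"pblue":(S["blue"][0],T["blue"][1]),"pgreen":(S["green"][0],T["green"][0]),"pyellow":(S["yellow"][0],T["yellow"][0]),"pblack":(S["black"][2],T["black"][1])}
for k,(a,b) in P.items():
    X,e=tri((s,a),(t,b)); print(k,X.round(4),round(e,4))
for n,c,z in(("blue",T["blue"][2],.0965),("green",T["green"][1],.0775),("yellow",T["yellow"][1],.0925)):print(n,plane(t,c,z).round(4))
k=[b for b in blobs(t["pixels"],"black") if abs(b[0][0]-399)<2][0]
bx=cv2.boxPoints(k[2]);w=np.array([plane(t,p,.095)[:2] for p in bx]);print("tub",w.round(4).tolist(),k[2])
print("orange base scene",plane(s,(150,125),0).round(3),"top-view body",plane(t,(500,200),.08).round(3),"cup",plane(s,(204,101),0).round(3))
for n,(u,v,U,V) in {"scene":(130,110,270,220),"top":(255,130,425,250)}.items():
    cv2.imwrite(f"pics/c_{n}.png",cv2.resize(F[n]["pixels"][v:V,u:U],None,fx=4.5,fy=4.5,interpolation=cv2.INTER_NEAREST))
E
```

```text
blue [ 0.4536 -0.0833  0.1009] 0.0001
green [ 0.602  -0.0696  0.0823] 0.0005
yellow [ 0.6205 -0.2027  0.1007] 0.0002
redjar [ 0.473  -0.3267  0.0831] 0.0002
redbot [ 0.4628 -0.2112  0.0988] 0.0003
pblue [0.6004 0.184  0.0091] 0.0002
pgreen [0.5003 0.1866 0.0095] 0.001
pyellow [0.5027 0.2875 0.0089] 0.001
pblack [0.6032 0.2848 0.0088] 0.0008
blue [ 0.4541 -0.0835  0.0965]
green [ 0.6037 -0.0702  0.0775]
yellow [ 0.6228 -0.2042  0.0925]
tub [[0.6107, -0.2883], [0.6467, -0.3067], [0.6193, -0.3609], [0.5837, -0.3422]] ((398.800048828125, 157.90000915527344), (29.06888198852539, 17.88854217529297), 26.56505012512207)
orange base scene [ 0.547 -0.581  0.   ] top-view body [ 0.532 -0.54   0.08 ] cup [ 0.309 -0.62   0.   ]
```

View pics/c_top.png

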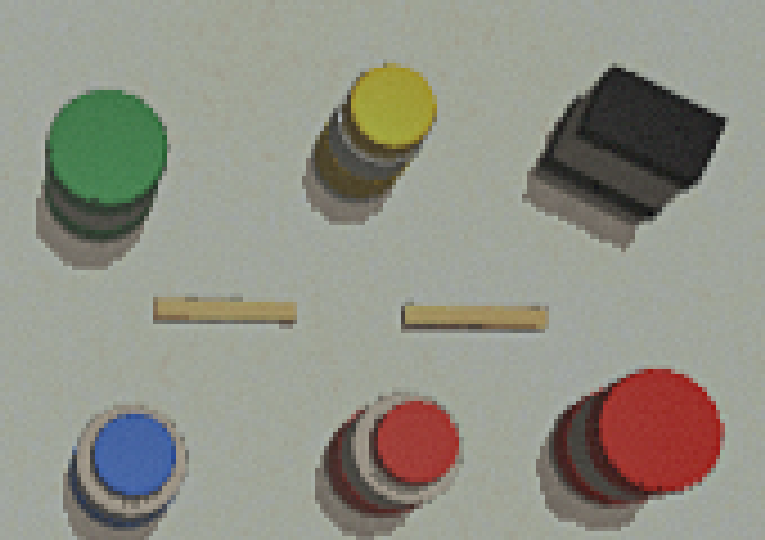

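>>> send_rows([
  [0.32,-0.95,0,0,0,0.22,1],
  [0.32,-0.95,0,0,0,0.22,1],
  [0.32,-0.95,0,0,0,0.22,1],
  [0.32,-0.95,0,0,0,0.22,1],
  [0.32,-0.95,0,0,0,0.22,1],
])

```text
clock: 0.52
eef_pos: [0.2021, -0.4905, 0.2316]
orientation: [3.141, 0.0, 0.002]
wrist_force: [-0.8, -0.6, -0.2]
finger_gap: 0.0854
grip_force: 0.0
```

>>> send_rows([
  [0,-1,0,0,0,0,1],
  [0,-1,0,0,0,0,1],
  [0,-1,0,0,0,0,1],
  [0,-1,0,0,0,0,1],
])

```text
clock: 0.85
eef_pos: [0.202, -0.3884, 0.2313]
orientation: [-3.14, 0.001, 0.004]
wrist_force: [-0.1, 0.1, -0.3]
finger_gap: 0.0853
grip_force: 0.0
```

>>> send_rows([
  [1,-1,0,0,0,0,1],
  [1,-1,0,0,0,0,1],
  [1,-1,0,0,0,0,1],
  [1,-1,0,0,0,0,1],
])

```text
clock: 1.18
eef_pos: [0.3063, -0.289, 0.2316]
orientation: [-3.141, -0.003, 0.005]
wrist_force: [0.3, 1.3, 0.0]
finger_gap: 0.0854
grip_force: 0.0
```

>>> send_rows([
  [0.76,-1,0,0,0,0,1],
  [0.76,-1,0,0,0,0,1],
  [0.76,-1,0,0,0,0,1],
  [0.76,-1,0,0,0,0,1],
])

```text
clock: 1.52
eef_pos: [0.3841, -0.1858, 0.2319]
orientation: [-3.139, -0.005, 0.01]
wrist_force: [0.8, -0.2, 0.4]
finger_gap: 0.0853
grip_force: 0.0
```

>>> send_rows([
  [0.76,-1,0,0,0,0,1],
  [0.76,-1,0,0,0,0,1],
  [0.76,-1,0,0,0,0,1],
  [0.76,-1,0,0,0,0,1],
  [0.76,-1,0,0,0,0,1],
])

```text
clock: 1.93
eef_pos: [0.4564, -0.0899, 0.231]
orientation: [-3.14, -0.001, 0.005]
wrist_force: [-0.5, -1.9, 0.0]
finger_gap: 0.0851
grip_force: 0.0
```

```bash
python3 - <<'E'
from rig import env;from h import *
s=env.observe();print(s["eef_pos"].round(4),s["orientation"].round(4),s["joint_positions"].round(3))
f=env.grab_frame("wrist");cv2.imwrite("pics/w1.png",f["pixels"]);print((-f["R"].T@f["t"]).round(3),f["R"].round(2).tolist())
for p,a,rc,k in blobs(f["pixels"],"blue"):print(p.round(1),a,np.round(rc[1],1),plane(f,p,.105).round(4),plane(f,p,.0965).round(4))
E
```

```text
[ 0.4564 -0.0899  0.231 ] [-3.1402e+00 -1.0000e-03  5.1000e-03] [ 0.481  0.275 -0.439  1.9    0.136  0.995 -1.583]
[ 0.535 -0.09   0.374] [[0.01, -1.0, -0.0], [-0.95, -0.01, 0.31], [-0.31, -0.0, -0.95]]
[247.8 191.4] 1301.5 [40.7 42. ] [ 0.4553 -0.0841  0.105 ] [ 0.4528 -0.0839  0.0965]
[ 8.2 38.4] 1030.0 [68. 21.] [0.5739 0.0955 0.105 ] [0.5751 0.1014 0.0965]
[250.9 158.9] 43.0 [44.3 14.8] [ 0.4837 -0.0866  0.105 ] [ 0.4821 -0.0865  0.0965]
```

View pics/w1.png

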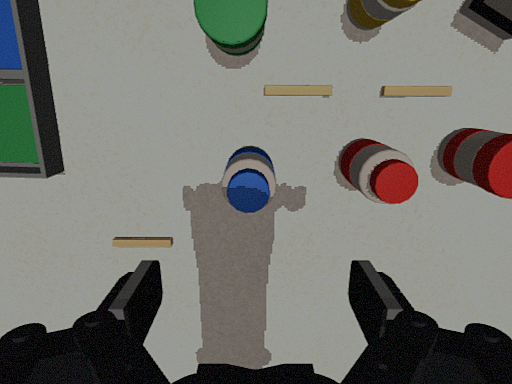

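>>> send_rows([
  [-0.02,-0.06,0.2,0,0,0,1],
  [-0.02,-0.06,0.6,0,0,0,1],
  [-0.02,-0.06,0.9,0,0,0,1],
  [-0.02,-0.06,0.9,0,0,0,1],
])

```text
clock: 2.32
eef_pos: [0.4485, -0.0873, 0.1369]
orientation: [-3.141, 0.008, -0.003]
wrist_force: [-1.0, 0.3, -0.3]
finger_gap: 0.0852
grip_force: 0.0
```

>>> send_rows([
  [0,0,0.3,0,0,0,1],
  [0,0,0.6,0,0,0,1],
  [0,0,0.8,0,0,0,1],
  [0,0,0.93,0,0,0,1],
  [0,0,0.93,0,0,0,1],
])

```text
clock: 2.73
eef_pos: [0.4513, -0.0869, 0.0472]
orientation: [3.141, 0.003, -0.002]
wrist_force: [0.3, -0.6, 0.5]
finger_gap: 0.0852
grip_force: 0.0
```

>>> send_rows([
  [0,0,0,0,0,0,0],
  [0,0,0,0,0,0,0],
  [0,0,0,0,0,0,0],
  [0,0,0,0,0,0,0],
  [0,0,0,0,0,0,0],
])

```text
clock: 3.15
eef_pos: [0.4532, -0.0856, 0.0501]
orientation: [3.141, -0.003, -0.0]
wrist_force: [-0.6, -0.6, 8.7]
finger_gap: 0.0506
grip_force: 60.6
```

>>> send_rows([
  [0,0,0,0,0,0,0],
  [0,0,0,0,0,0,0],
  [0,0,0,0,0,0,0],
])

```text
clock: 3.4
eef_pos: [0.4532, -0.0856, 0.0501]
orientation: [3.141, -0.003, -0.0]
wrist_force: [-1.0, 0.1, 8.6]
finger_gap: 0.0505
grip_force: 60.6
```

>>> send_rows([
  [0,0,-0.2,0,0,0,0],
  [0,0,-0.5,0,0,0,0],
  [0,0,-0.8,0,0,0,0],
  [0,0,-0.9,0,0,0,0],
])

```text
clock: 3.73
eef_pos: [0.4536, -0.0852, 0.1427]
orientation: [3.14, -0.005, -0.0]
wrist_force: [0.8, 0.3, -1.9]
finger_gap: 0.0503
grip_force: 63.3
```

>>> send_rows([
  [0.1,-0.25,0,0,0,0,0],
  [0.2,-0.55,0,0,0,0,0],
  [0.3,-0.85,0,0,0,0,0],
  [0.3,-1,0,0,0,0,0],
])

```text
clock: 4.07
eef_pos: [0.4841, 0.0187, 0.1399]
orientation: [-3.139, -0.004, 0.002]
wrist_force: [0.9, 0.5, -1.5]
finger_gap: 0.0507
grip_force: 63.2
```

>>> send_rows([
  [0.15,-0.35,0,0,0,0,0],
  [0.3,-0.7,0,0,0,0,0],
  [0.5,-1,0,0,0,0,0],
  [0.5,-1,0,0,0,0,0],
])

```text
clock: 4.4
eef_pos: [0.5352, 0.1231, 0.14]
orientation: [-3.135, -0.005, 0.007]
wrist_force: [1.4, 0.7, -1.7]
finger_gap: 0.0505
grip_force: 63.3
```

>>> send_rows([
  [0.25,-0.25,0,0,0,0,0],
  [0.5,-0.5,0,0,0,0,0],
  [0.66,-0.7,0,0,0,0,0],
  [0.66,-0.7,0,0,0,0,0],
  [0.66,-0.7,0,0,0,0,0],
])

```text
clock: 4.82
eef_pos: [0.5981, 0.1859, 0.1386]
orientation: [-3.141, 0.0, 0.002]
wrist_force: [-0.6, -0.6, -2.4]
finger_gap: 0.0503
grip_force: 63.4
```

>>> send_rows([
  [0,0,0,0,0,0,0],
  [0,0,0,0,0,0,0],
])

```text
clock: 4.98
eef_pos: [0.5975, 0.1831, 0.1386]
orientation: [3.14, 0.0, -0.001]
wrist_force: [-0.1, -0.8, -1.8]
finger_gap: 0.0507
grip_force: 63.4
```

```bash
python3 - <<'E'
from rig import env;from h import *
s=env.observe();print(s["eef_pos"].round(4),s["orientation"].round(4))
f=env.grab_frame("wrist");cv2.imwrite("pics/w2.png",f["pixels"])
for c in("blue","green","yellow","black"):
  for p,a,rc,k in blobs(f["pixels"],c,300):print(c,p.round(1),a,np.round(rc[1],1),plane(f,p,.008).round(4))
E
```

```text
[0.5975 0.1831 0.1386] [ 3.1404e+00  4.0000e-04 -1.5000e-03]
blue [257.2 321.7] 8858.5 [100.5 110.2] [0.4578 0.1804 0.008 ]
blue [253.9 191.9] 7930.0 [115. 104.] [0.5944 0.1834 0.008 ]
yellow [136.9 273.3] 3295.5 [63. 88.] [0.5134 0.2953 0.008 ]
black [237.9 325.2] 25142.0 [133. 509.] [0.4537 0.1999 0.008 ]
black [139.6 177.6] 8654.5 [ 94. 103.] [0.6075 0.2823 0.008 ]
```

View pics/w2.png

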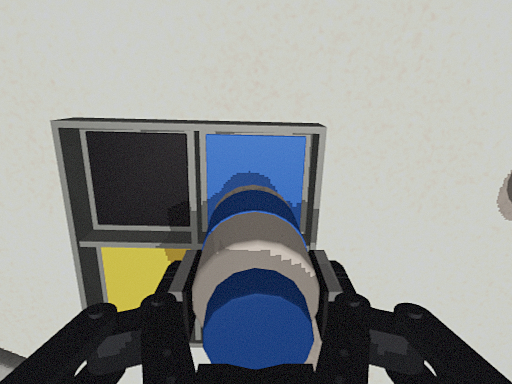

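>>> send_rows([
  [0.015,-0.01,0.25,0,0,0,0],
  [0.015,-0.01,0.5,0,0,0,0],
  [0.015,-0.01,0.65,0,0,0,0],
  [0.015,-0.01,0.74,0,0,0,0],
  [0.015,-0.01,0.74,0,0,0,0],
])

```text
clock: 5.45
eef_pos: [0.5983, 0.1844, 0.0626]
orientation: [3.14, 0.003, -0.001]
wrist_force: [-0.7, -0.2, -1.8]
finger_gap: 0.0505
grip_force: 63.4
```

>>> send_rows([
  [0,0,0.02,0,0,0,0],
  [0,0,0.04,0,0,0,0],
  [0,0,0.06,0,0,0,0],
  [0,0,0.06,0,0,0,0],
  [0,0,0.06,0,0,0,0],
])

```text
clock: 5.87
eef_pos: [0.5997, 0.1859, 0.0588]
orientation: [-3.141, -0.001, -0.0]
wrist_force: [-0.1, -0.1, -1.5]
finger_gap: 0.0503
grip_force: 63.4
```

>>> send_rows([
  [0,0,0.01,0,0,0,0],
  [0,0,0.01,0,0,0,0.9],
  [0,0,0.01,0,0,0,0.9],
  [0,0,0.01,0,0,0,0.9],
  [0,0,0.01,0,0,0,0.9],
])

```text
clock: 6.28
eef_pos: [0.5996, 0.1859, 0.0574]
orientation: [-3.141, -0.0, -0.0]
wrist_force: [-0.1, -0.7, -0.6]
finger_gap: 0.0766
grip_force: 0.0
```

>>> send_rows([
  [0,0,-0.2,0,0,0,0.9],
  [0,0,-0.5,0,0,0,0.9],
  [0,0,-0.8,0,0,0,1],
  [0,0,-1,0,0,0,1],
])

```text
clock: 6.62
eef_pos: [0.6002, 0.1863, 0.16]
orientation: [-3.14, -0.002, -0.0]
wrist_force: [0.7, 0.0, 0.5]
finger_gap: 0.0853
grip_force: 0.0
```

>>> send_rows([
  [0,0.4,0,0,0,0,1],
  [0,0.8,0,0,0,0,1],
  [0,1,0,0,0,0,1],
])

```text
clock: 6.87
eef_pos: [0.5998, 0.0803, 0.1576]
orientation: [3.138, -0.001, -0.004]
wrist_force: [-0.3, -1.2, -0.0]
finger_gap: 0.0854
grip_force: 0.0
```

>>> send_rows([
  [0,0.4,0,0,0,0,1],
  [0,0.8,0,0,0,0,1],
  [0,1,0,0,0,0,1],
])

```text
clock: 7.12
eef_pos: [0.5991, -0.0205, 0.1571]
orientation: [3.138, 0.001, -0.005]
wrist_force: [-0.3, -0.7, -1.2]
finger_gap: 0.0852
grip_force: 0.0
```

>>> send_rows([
  [0,0.3,0,0,0,0,1],
  [0,0.53,0,0,0,0,1],
  [0,0.53,0,0,0,0,1],
  [0,0.53,0,0,0,0,1],
  [0,0.53,0,0,0,0,1],
])

```text
clock: 7.53
eef_pos: [0.5995, -0.0663, 0.1573]
orientation: [-3.141, -0.0, 0.0]
wrist_force: [0.8, 0.5, -0.1]
finger_gap: 0.0855
grip_force: 0.0
```

```bash
cat > look.py <<'E'
import sys;from rig import env;from h import *
c,z,n=sys.argv[1],float(sys.argv[2]),sys.argv[3]
s=env.observe();print(s["clock"],s["eef_pos"].round(4),s["orientation"].round(4))
for v in("wrist","top"):
    f=env.grab_frame(v);cv2.imwrite(f"pics/{n}_{v}.png",f["pixels"])
    for p,a,rc,k in blobs(f["pixels"],c,150)[:5]:print(v,p.round(1),a,np.round(rc[1],1),"top",plane(f,p,z)[:2].round(4),"pad",plane(f,p,.008)[:2].round(4))
E
python3 look.py green .09 g1
```

```text
7.5333 [ 0.5995 -0.0663  0.1573] [-3.1407e+00 -1.0000e-04  2.0000e-04]
wrist [260.3 206.6] 4979.5 [80.  81.8] top [ 0.605  -0.0703] pad [ 0.5763 -0.0717]
wrist [ 17.8 278.3] 2250.5 [66. 41.] top [0.5488 0.1083] pad [0.4981 0.1767]
top [163.1 211.3] 1246.0 [37.3 36. ] top [0.4885 0.168 ] pad [0.501  0.1863]
top [272.8 163.6] 206.5 [24.9 12.1] top [ 0.5968 -0.0575] pad [ 0.6193 -0.0601]
```

>>> send_rows([
  [0.025,0.035,0.2,0,0,0,1],
  [0.025,0.035,0.5,0,0,0,1],
  [0.025,0.035,0.8,0,0,0,1],
  [0.025,0.035,1,0,0,0,1],
  [0.025,0.035,1,0,0,0,1],
])

```text
clock: 8.05
eef_pos: [0.5993, -0.0691, 0.0533]
orientation: [-3.14, 0.007, 0.002]
wrist_force: [-0.7, 0.3, 0.7]
finger_gap: 0.0852
grip_force: 0.0
```

>>> send_rows([
  [0,0,0.1,0,0,0,1],
  [0,0,0.1,0,0,0,1],
  [0,0,0.1,0,0,0,0],
  [0,0,0.1,0,0,0,0],
  [0,0,0.1,0,0,0,0],
])

```text
clock: 8.47
eef_pos: [0.603, -0.0705, 0.0489]
orientation: [3.141, -0.003, -0.0]
wrist_force: [-1.2, 0.6, 2.6]
finger_gap: 0.0573
grip_force: 63.1
```

>>> send_rows([
  [0,0,0,0,0,0,0],
  [0,0,0,0,0,0,0],
  [0,0,0,0,0,0,0],
  [0,0,0,0,0,0,0],
  [0,0,0,0,0,0,0],
])

```text
clock: 8.88
eef_pos: [0.603, -0.0705, 0.0489]
orientation: [3.141, -0.003, -0.0]
wrist_force: [-0.6, 0.6, 6.3]
finger_gap: 0.0571
grip_force: 63.2
```

>>> send_rows([
  [0,0,-0.2,0,0,0,0],
  [0,0,-0.5,0,0,0,0],
  [0,0,-0.8,0,0,0,0],
  [0,0,-0.9,0,0,0,0],
])

```text
clock: 9.22
eef_pos: [0.6039, -0.0706, 0.1419]
orientation: [3.141, -0.006, -0.0]
wrist_force: [1.5, 0.6, -1.5]
finger_gap: 0.0569
grip_force: 64.4
```

>>> send_rows([
  [-0.25,-0.25,0,0,0,0,0],
  [-0.5,-0.5,0,0,0,0,0],
  [-0.75,-0.75,0,0,0,0,0],
  [-1,-1,0,0,0,0,0],
])

```text
clock: 9.55
eef_pos: [0.5006, 0.03, 0.1373]
orientation: [-3.142, -0.0, -0.001]
wrist_force: [0.7, 0.7, -2.0]
finger_gap: 0.057
grip_force: 64.4
```

>>> send_rows([
  [-0.03,-0.35,0,0,0,0,0],
  [-0.03,-0.7,0,0,0,0,0],
  [-0.03,-1,0,0,0,0,0],
  [-0.03,-1,0,0,0,0,0],
])

```text
clock: 9.88
eef_pos: [0.4985, 0.1371, 0.1381]
orientation: [-3.137, -0.002, 0.008]
wrist_force: [0.1, 1.4, -1.5]
finger_gap: 0.0569
grip_force: 64.5
```

>>> send_rows([
  [0,-0.3,0,0,0,0,0],
  [0,-0.57,0,0,0,0,0],
  [0,-0.57,0,0,0,0,0],
  [0,-0.57,0,0,0,0,0],
  [0,-0.57,0,0,0,0,0],
])

```text
clock: 10.3
eef_pos: [0.4989, 0.1855, 0.137]
orientation: [3.141, 0.001, -0.0]
wrist_force: [0.3, 0.6, -1.7]
finger_gap: 0.0566
grip_force: 64.8
```

>>> send_rows([
  [0,0,0,0,0,0,0],
  [0,0,0,0,0,0,0],
])

```text
clock: 10.47
eef_pos: [0.4992, 0.1849, 0.1372]
orientation: [3.141, 0.0, -0.002]
wrist_force: [0.2, -0.3, -1.3]
finger_gap: 0.0568
grip_force: 64.8
```

```bash
python3 look.py green .18 g2; python3 look.py blue .113 b2
```

```text
10.4667 [0.4992 0.1849 0.1372] [ 3.1408e+00  3.0000e-04 -2.1000e-03]
wrist [255.  300.9] 16846.5 [142. 150.] top [0.5075 0.1845] pad [0.3852 0.1844]
wrist [254. 187.] 6934.5 [101. 102.] top [0.55   0.1847] pad [0.5011 0.1852]
top [175.7 211. ] 313.5 [14.3 36.2] top [0.4759 0.1247] pad [0.5022 0.158 ]
10.5667 [0.4992 0.1853 0.1373] [ 3.1412e+00  0.0000e+00 -1.8000e-03]
wrist [248.6  41.9] 5202.5 [85. 78.] top [0.6012 0.1877] pad [0.6156 0.1895]
wrist [264.3  65.8] 4279.0 [108.5 117.2] top [0.5909 0.1803] pad [0.5988 0.1775]
wrist [210.6  11. ] 277.0 [33. 25.] top [0.614  0.2049] pad [0.6364 0.2175]
top [ 22.3 100.1] 3954.0 [116.  52.] top [0.7166 0.4801] pad [0.7608 0.5422]
top [401.3  21.1] 3324.5 [210.2  37. ] top [ 0.9277 -0.338 ] pad [ 0.9977 -0.3758]
top [169.4 170.1] 558.0 [34. 37.] top [0.571  0.1562] pad [0.5974 0.1787]
top [497.3 103.3] 467.0 [37.6 24.8] top [ 0.7368 -0.5352] pad [ 0.7834 -0.597 ]
top [155.2 156.3] 224.0 [17.7 17. ] top [0.5997 0.1877] pad [0.6297 0.2141]
```

View pics/g2_wrist.png

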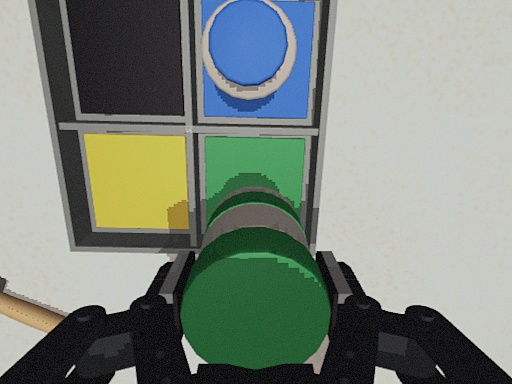

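>>> send_rows([
  [0.015,-0.01,0.25,0,0,0,0],
  [0.015,-0.01,0.5,0,0,0,0],
  [0.015,-0.01,0.65,0,0,0,0],
  [0.015,-0.01,0.73,0,0,0,0],
  [0.015,-0.01,0.73,0,0,0,0],
])

```text
clock: 11.08
eef_pos: [0.4997, 0.1868, 0.0628]
orientation: [3.141, 0.003, -0.0]
wrist_force: [-1.7, -0.5, -1.3]
finger_gap: 0.0567
grip_force: 64.8
```

>>> send_rows([
  [0,0,0.02,0,0,0,0],
  [0,0,0.04,0,0,0,0],
  [0,0,0.06,0,0,0,0],
  [0,0,0.07,0,0,0,0],
  [0,0,0.07,0,0,0,0],
])

```text
clock: 11.5
eef_pos: [0.5007, 0.1874, 0.0576]
orientation: [-3.141, -0.001, -0.0]
wrist_force: [0.1, 1.3, -0.5]
finger_gap: 0.0567
grip_force: 64.8
```

>>> send_rows([
  [0,0,0,0,0,0,0],
  [0,0,0,0,0,0,0.9],
  [0,0,0,0,0,0,0.9],
  [0,0,0,0,0,0,0.9],
  [0,0,0,0,0,0,0.9],
])

```text
clock: 11.92
eef_pos: [0.5007, 0.1874, 0.0575]
orientation: [-3.141, -0.0, -0.0]
wrist_force: [0.0, -0.2, -0.4]
finger_gap: 0.0769
grip_force: 0.0
```

>>> send_rows([
  [0,0,-0.2,0,0,0,0.9],
  [0,0,-0.5,0,0,0,0.9],
  [0,0,-0.8,0,0,0,1],
  [0,0,-1,0,0,0,1],
])

```text
clock: 12.25
eef_pos: [0.501, 0.1879, 0.1598]
orientation: [-3.141, -0.002, 0.0]
wrist_force: [-0.0, 0.6, -0.6]
finger_gap: 0.0854
grip_force: 0.0
```

>>> send_rows([
  [0.1,0.4,0,0,0,0,1],
  [0.2,0.8,0,0,0,0,1],
  [0.3,1,0,0,0,0,1],
])

```text
clock: 12.5
eef_pos: [0.5309, 0.0824, 0.1578]
orientation: [3.139, -0.001, -0.003]
wrist_force: [-0.2, -1.2, -0.1]
finger_gap: 0.0855
grip_force: 0.0
```

>>> send_rows([
  [0.1,0.4,0,0,0,0,1],
  [0.2,0.8,0,0,0,0,1],
  [0.3,1,0,0,0,0,1],
])

```text
clock: 12.75
eef_pos: [0.5605, -0.0187, 0.1572]
orientation: [3.139, 0.001, -0.005]
wrist_force: [-0.0, -1.4, -1.4]
finger_gap: 0.0855
grip_force: 0.0
```

>>> send_rows([
  [0.1,0.4,0,0,0,0,1],
  [0.2,0.8,0,0,0,0,1],
  [0.3,1,0,0,0,0,1],
])

```text
clock: 13.0
eef_pos: [0.5902, -0.1192, 0.1571]
orientation: [3.138, 0.001, -0.005]
wrist_force: [0.1, -1.5, 0.7]
finger_gap: 0.0856
grip_force: 0.0
```

>>> send_rows([
  [0.1,0.4,0,0,0,0,1],
  [0.2,0.8,0,0,0,0,1],
  [0.28,0.9,0,0,0,0,1],
  [0.28,0.9,0,0,0,0,1],
  [0.28,0.9,0,0,0,0,1],
])

```text
clock: 13.42
eef_pos: [0.6183, -0.2036, 0.1567]
orientation: [-3.141, 0.001, -0.002]
wrist_force: [-1.3, 0.3, 0.1]
finger_gap: 0.0853
grip_force: 0.0
```

>>> send_rows([
  [0,0,0,0,0,0,1],
  [0,0,0,0,0,0,1],
])

```text
clock: 13.58
eef_pos: [0.6183, -0.2009, 0.1574]
orientation: [-3.141, 0.0, 0.002]
wrist_force: [-0.5, 0.8, 0.3]
finger_gap: 0.0855
grip_force: 0.0
```

```bash
python3 look.py yellow .105 y1; python3 look.py green .098 g3
```

```text
13.5833 [ 0.6183 -0.2009  0.1574] [-3.1408e+00  2.0000e-04  2.0000e-03]
wrist [257.9 216.1] 2690.0 [59.4 58.5] top [ 0.6226 -0.2032] pad [ 0.5854 -0.2042]
top [118.9 209. ] 1222.0 [37.1 36.2] top [0.4886 0.2551] pad [0.5036 0.2868]
top [341.9 153.2] 239.5 [17. 18.] top [ 0.619  -0.2019] pad [ 0.6486 -0.2212]
13.6833 [ 0.6184 -0.2012  0.1576] [-3.1413e+00 -1.0000e-04  1.7000e-03]
top [161.6 210.9] 1328.0 [42.5 36. ] top [0.488  0.1694] pad [0.5017 0.1897]
```

>>> send_rows([
  [0.02,0.01,0.2,0,0,0,1],
  [0.02,0.01,0.5,0,0,0,1],
  [0.02,0.01,0.8,0,0,0,1],
  [0.02,0.01,1,0,0,0,1],
  [0.02,0.01,1,0,0,0,1],
])

```text
clock: 14.2
eef_pos: [0.6175, -0.2027, 0.0529]
orientation: [-3.14, 0.007, 0.001]
wrist_force: [-1.7, -0.1, 0.1]
finger_gap: 0.0857
grip_force: 0.0
```

>>> send_rows([
  [0,0,0.09,0,0,0,1],
  [0,0,0.09,0,0,0,1],
  [0,0,0.09,0,0,0,0],
  [0,0,0.09,0,0,0,0],
  [0,0,0.09,0,0,0,0],
])

```text
clock: 14.62
eef_pos: [0.6212, -0.2038, 0.0497]
orientation: [3.141, -0.002, -0.0]
wrist_force: [0.7, 0.3, 0.2]
finger_gap: 0.0514
grip_force: 0.0
```

>>> send_rows([
  [0,0,0,0,0,0,0],
  [0,0,0,0,0,0,0],
  [0,0,0,0,0,0,0],
  [0,0,0,0,0,0,0],
  [0,0,0,0,0,0,0],
])

```text
clock: 15.03
eef_pos: [0.6212, -0.2036, 0.0497]
orientation: [3.141, -0.002, -0.0]
wrist_force: [-1.4, 1.4, 6.0]
finger_gap: 0.0437
grip_force: 60.6
```

>>> send_rows([
  [0,0,-0.2,0,0,0,0],
  [0,0,-0.5,0,0,0,0],
  [0,0,-0.8,0,0,0,0],
  [0,0,-1,0,0,0,0],
])

```text
clock: 15.37
eef_pos: [0.621, -0.2037, 0.151]
orientation: [3.141, -0.002, -0.0]
wrist_force: [0.7, -0.3, -2.1]
finger_gap: 0.0434
grip_force: 61.9
```

>>> send_rows([
  [-0.06,-0.25,-0.1,0,0,0,0],
  [-0.12,-0.55,-0.25,0,0,0,0],
  [-0.2,-0.85,-0.3,0,0,0,0],
  [-0.24,-1,-0.3,0,0,0,0],
])

```text
clock: 15.7
eef_pos: [0.5963, -0.0989, 0.1802]
orientation: [-3.139, -0.002, 0.004]
wrist_force: [0.1, 0.2, -2.6]
finger_gap: 0.0435
grip_force: 61.9
```

>>> send_rows([
  [-0.08,-0.33,0,0,0,0,0],
  [-0.16,-0.67,0,0,0,0,0],
  [-0.24,-1,0,0,0,0,0],
])

```text
clock: 15.95
eef_pos: [0.5716, -0.0028, 0.1781]
orientation: [3.141, 0.0, -0.001]
wrist_force: [0.2, 0.4, -2.6]
finger_gap: 0.0438
grip_force: 61.9
```

>>> send_rows([
  [-0.08,-0.33,0,0,0,0,0],
  [-0.16,-0.67,0,0,0,0,0],
  [-0.24,-1,0,0,0,0,0],
])

```text
clock: 16.2
eef_pos: [0.5476, 0.0976, 0.1781]
orientation: [3.141, 0.0, -0.0]
wrist_force: [0.6, 0.6, -1.8]
finger_gap: 0.0435
grip_force: 61.9
```

>>> send_rows([
  [-0.08,-0.33,0,0,0,0,0],
  [-0.16,-0.67,0,0,0,0,0],
  [-0.24,-1,0,0,0,0,0],
])

```text
clock: 16.45
eef_pos: [0.5237, 0.1975, 0.1781]
orientation: [3.141, 0.0, -0.0]
wrist_force: [1.0, -0.1, -2.2]
finger_gap: 0.0437
grip_force: 61.9
```

>>> send_rows([
  [-0.08,-0.33,0,0,0,0,0],
  [-0.16,-0.67,0,0,0,0,0],
  [-0.22,-0.9,0,0,0,0,0],
  [-0.22,-0.9,0,0,0,0,0],
  [-0.22,-0.9,0,0,0,0,0],
])

```text
clock: 16.87
eef_pos: [0.5015, 0.2879, 0.178]
orientation: [-3.142, 0.001, 0.003]
wrist_force: [-0.1, -1.0, -2.9]
finger_gap: 0.0431
grip_force: 62.0
```

>>> send_rows([
  [0,0,0,0,0,0,0],
  [0,0,0,0,0,0,0],
])

```text
clock: 17.03
eef_pos: [0.5031, 0.2846, 0.178]
orientation: [3.14, 0.0, -0.002]
wrist_force: [0.1, -0.5, -2.2]
finger_gap: 0.0434
grip_force: 62.0
```

```bash
python3 look.py yellow .23 y2; python3 look.py green .098 g4
```

```text
17.0333 [0.5031 0.2846 0.178 ] [ 3.1402e+00  1.0000e-04 -2.3000e-03]
wrist [256.1 317.7] 10310.5 [109. 119.] top [0.5114 0.2838] pad [0.3375 0.2828]
wrist [254. 198.] 3518.5 [96. 84.] top [0.5532 0.2844] pad [0.4818 0.2849]
top [119.8 209.9] 1082.5 [37.5 36.4] top [0.4677 0.2125] pad [0.5016 0.2846]
17.1333 [0.5032 0.2848 0.1782] [ 3.1408e+00  0.0000e+00 -2.6000e-03]
wrist [366.1 188.1] 9481.0 [114.1 109.8] top [0.518  0.2049] pad [0.492  0.1728]
top [161.4 211. ] 1340.5 [42.1 36. ] top [0.4878 0.1697] pad [0.5015 0.1901]
```

View pics/y2_wrist.png

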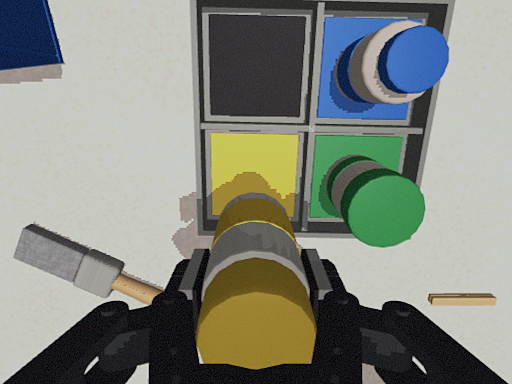

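>>> send_rows([
  [0,-0.02,0.25,0,0,0,0],
  [0,-0.02,0.5,0,0,0,0],
  [0,-0.02,0.8,0,0,0,0],
  [0,-0.02,1,0,0,0,0],
  [0,-0.02,1,0,0,0,0],
])

```text
clock: 17.65
eef_pos: [0.5007, 0.2861, 0.0744]
orientation: [3.138, 0.006, -0.001]
wrist_force: [-0.6, -0.2, -3.6]
finger_gap: 0.0437
grip_force: 61.9
```

>>> send_rows([
  [0,0,0.08,0,0,0,0],
  [0,0,0.13,0,0,0,0],
  [0,0,0.17,0,0,0,0],
  [0,0,0.2,0,0,0,0],
  [0,0,0.2,0,0,0,0],
])

```text
clock: 18.07
eef_pos: [0.5027, 0.2884, 0.0585]
orientation: [-3.141, -0.0, -0.0]
wrist_force: [-0.2, -0.7, -2.7]
finger_gap: 0.0436
grip_force: 61.9
```

>>> send_rows([
  [0,0,0,0,0,0,0],
  [0,0,0,0,0,0,0],
  [0,0,0,0,0,0,0],
])

```text
clock: 18.32
eef_pos: [0.5028, 0.2885, 0.0587]
orientation: [-3.141, -0.001, -0.0]
wrist_force: [0.1, -0.0, -2.1]
finger_gap: 0.0437
grip_force: 61.9
```

>>> send_rows([
  [0,0,0.01,0,0,0,0],
  [0,0,0.01,0,0,0,0.8],
  [0,0,0.01,0,0,0,0.8],
  [0,0,0.01,0,0,0,0.8],
  [0,0,0.01,0,0,0,0.8],
])

```text
clock: 18.73
eef_pos: [0.5027, 0.2885, 0.0575]
orientation: [-3.141, -0.0, -0.0]
wrist_force: [0.3, -0.5, -0.2]
finger_gap: 0.0687
grip_force: 0.0
```

>>> send_rows([
  [0,0,-0.2,0,0,0,0.8],
  [0,0,-0.5,0,0,0,0.8],
  [0,0,-0.8,0,0,0,1],
  [0,0,-1,0,0,0,1],
])

```text
clock: 19.07
eef_pos: [0.5031, 0.289, 0.16]
orientation: [-3.14, -0.002, -0.0]
wrist_force: [0.7, 0.9, 0.1]
finger_gap: 0.0855
grip_force: 0.0
```

>>> send_rows([
  [0.06,0.33,0,0,0,0,1],
  [0.12,0.67,0,0,0,0,1],
  [0.18,1,0,0,0,0,1],
])

```text
clock: 19.32
eef_pos: [0.5207, 0.1877, 0.158]
orientation: [-3.141, -0.001, 0.001]
wrist_force: [0.6, -0.9, -0.4]
finger_gap: 0.0852
grip_force: 0.0
```

>>> send_rows([
  [0.06,0.33,0,0,0,0,1],
  [0.12,0.67,0,0,0,0,1],
  [0.18,1,0,0,0,0,1],
])

```text
clock: 19.57
eef_pos: [0.5386, 0.0866, 0.1575]
orientation: [3.141, -0.0, -0.0]
wrist_force: [0.3, 0.2, 0.4]
finger_gap: 0.0849
grip_force: 0.0
```

>>> send_rows([
  [0.06,0.33,0,0,0,0,1],
  [0.12,0.67,0,0,0,0,1],
  [0.18,1,0,0,0,0,1],
])

```text
clock: 19.82
eef_pos: [0.5566, -0.0136, 0.1575]
orientation: [3.141, -0.0, -0.0]
wrist_force: [-0.2, 0.2, 0.3]
finger_gap: 0.0852
grip_force: 0.0
```

>>> send_rows([
  [0.06,0.33,0,0,0,0,1],
  [0.12,0.67,0,0,0,0,1],
  [0.18,1,0,0,0,0,1],
])

```text
clock: 20.07
eef_pos: [0.5745, -0.1136, 0.1575]
orientation: [3.141, -0.0, -0.0]
wrist_force: [0.4, 0.4, 0.5]
finger_gap: 0.0855
grip_force: 0.0
```

>>> send_rows([
  [0.06,0.33,0,0,0,0,1],
  [0.12,0.67,0,0,0,0,1],
  [0.18,1,0,0,0,0,1],
])

```text
clock: 20.32
eef_pos: [0.5925, -0.2136, 0.1574]
orientation: [3.141, -0.0, -0.0]
wrist_force: [0.9, -0.4, 0.3]
finger_gap: 0.0856
grip_force: 0.0
```

>>> send_rows([
  [0.06,0.33,0,0,0,0,1],
  [0.12,0.67,0,0,0,0,1],
  [0.22,1,0,0,0,0,1],
  [0.22,1,0,0,0,0,1],
  [0.22,1,0,0,0,0,1],
])

```text
clock: 20.73
eef_pos: [0.6138, -0.3145, 0.1564]
orientation: [3.141, 0.001, -0.004]
wrist_force: [-0.4, 0.9, -0.1]
finger_gap: 0.0856
grip_force: 0.0
```

```bash
python3 look.py black .095 t1; python3 look.py yellow .113 y3
```

```text
20.7333 [ 0.6138 -0.3145  0.1564] [ 3.1412e+00  7.0000e-04 -4.5000e-03]
wrist [416.8 339.4] 8361.5 [170. 114.] top [ 0.5127 -0.4389] pad [ 0.4358 -0.4917]
wrist [ 90.  334.5] 7346.0 [122. 161.] top [ 0.5184 -0.1886] pad [ 0.4439 -0.1346]
wrist [274.8 206. ] 3907.5 [90.1 55.5] top [ 0.6217 -0.3282] pad [ 0.5913 -0.3338]
wrist [233.8   7.5] 599.0 [ 8.4 98. ] top [ 0.7381 -0.3037] pad [ 0.7574 -0.2989]
wrist [284.1 374. ] 450.5 [18.5 57.3] top [ 0.4793 -0.3378] pad [ 0.3881 -0.3474]
top [447.9 202. ] 18583.5 [375.  131.2] top [ 0.5223 -0.4226] pad [ 0.539  -0.4616]
top [124.  166.4] 1112.0 [35.5 34.7] top [0.5811 0.2561] pad [0.6035 0.2843]
top [149.6  68.6] 992.0 [98.2 14.5] top [0.8063 0.2199] pad [0.851  0.2445]
20.8333 [ 0.6144 -0.3105  0.157 ] [-3.1403e+00  2.0000e-04  5.0000e-04]
top [116.  208.4] 965.0 [45.8 36. ] top [0.4883 0.2584] pad [0.5047 0.2935]
```

View pics/t1_wrist.png

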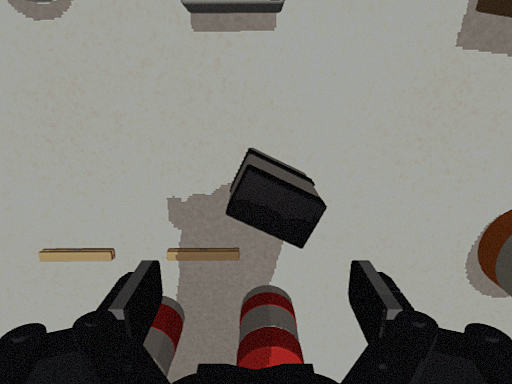

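>>> send_rows([
  [0.04,0.16,0,0,0,-0.08,1],
  [0.04,0.16,0,0,0,-0.16,1],
  [0.04,0.16,0,0,0,-0.24,1],
  [0.04,0.16,0,0,0,-0.32,1],
  [0.04,0.16,0,0,0,-0.37,1],
])

```text
clock: 21.35
eef_pos: [0.6187, -0.3262, 0.1577]
orientation: [3.142, -0.0, 0.563]
wrist_force: [0.0, 0.9, -0.1]
finger_gap: 0.085
grip_force: 0.0
```

>>> send_rows([
  [0,0,0,0,0,-0.08,1],
  [0,0,0,0,0,-0.16,1],
  [0,0,0,0,0,-0.24,1],
  [0,0,0,0,0,-0.32,1],
  [0,0,0,0,0,-0.365,1],
])

```text
clock: 21.77
eef_pos: [0.6187, -0.3262, 0.1578]
orientation: [3.141, -0.0, 1.111]
wrist_force: [-0.0, 0.4, -0.2]
finger_gap: 0.0857
grip_force: 0.0
```

>>> send_rows([
  [0,0,0,0,0,0,1],
  [0,0,0,0,0,0,1],
  [0,0,0,0,0,0,1],
])

```text
clock: 22.02
eef_pos: [0.6186, -0.3269, 0.1575]
orientation: [3.141, -0.0, 1.101]
wrist_force: [0.6, 0.5, -0.4]
finger_gap: 0.0853
grip_force: 0.0
```

```bash
python3 look.py black .095 t2;python3 - <<'E'
from h import *
f=cv2.imread("pics/t2_wrist.png")
for p,a,rc,k in blobs(f,"black",1500):print(p,rc)
E
```

```text
22.0167 [ 0.6186 -0.3269  0.1575] [ 3.1414 -0.      1.1008]
wrist [ 94.1 336.9] 8587.5 [122. 167.] top [ 0.4632 -0.3595] pad [ 0.3821 -0.4032]
wrist [421.1 342.9] 8508.0 [166. 102.] top [ 0.686  -0.4789] pad [ 0.6996 -0.5733]
wrist [255.9 213. ] 3942.5 [53. 85.] top [ 0.6202 -0.3251] pad [ 0.6059 -0.3542]
wrist [489.9 199.9] 1455.5 [64. 34.] top [ 0.7631 -0.3872] pad [ 0.8094 -0.4426]
wrist [252.8 373.6] 1191.0 [ 19. 128.] top [ 0.5558 -0.4469] pad [ 0.514  -0.5277]
top [448.2 104.8] 9592.0 [177. 146.] top [ 0.7384 -0.4378] pad [ 0.7764 -0.4783]
top [124.  166.4] 1115.0 [34.9 35.3] top [0.5811 0.2561] pad [0.6035 0.2843]
top [149.4  68.6] 978.5 [98.2 14.5] top [0.8063 0.2202] pad [0.8511 0.2449]
top [501.1 373.6] 226.5 [24. 26.] top [ 0.1905 -0.5021] pad [ 0.1743 -0.549 ]
[ 94.05378759 336.94304293] ((83.5, 322.0), (122.0, 167.0), 90.0)
[421.0911127  342.85414016] ((428.0, 332.0), (166.0, 102.0), -0.0)
[255.92566716 213.00423777] ((255.5, 213.49996948242188), (52.99999237060547, 84.99998474121094), -0.0)
```

View pics/t2_wrist.png

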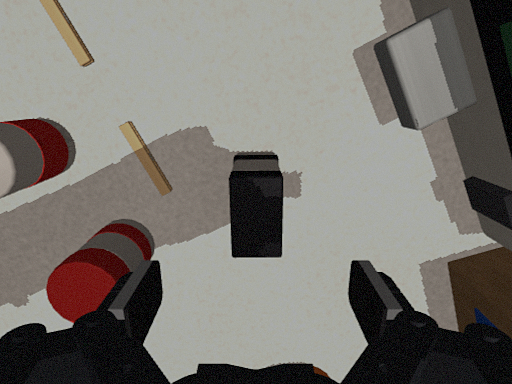

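>>> send_rows([
  [0.02,0,0.2,0,0,0,1],
  [0.02,0,0.5,0,0,0,1],
  [0.02,0,0.8,0,0,0,1],
  [0.02,0,1,0,0,0,1],
  [0.02,0,1,0,0,0,1],
])

```text
clock: 22.53
eef_pos: [0.6164, -0.3251, 0.0524]
orientation: [-3.134, 0.001, 1.102]
wrist_force: [-0.8, -0.3, -1.0]
finger_gap: 0.0851
grip_force: 0.0
```

>>> send_rows([
  [0,0,0.09,0,0,0,1],
  [0,0,0.09,0,0,0,1],
  [0,0,0.09,0,0,0,0],
  [0,0,0.09,0,0,0,0],
  [0,0,0.09,0,0,0,0],
])

```text
clock: 22.95
eef_pos: [0.6201, -0.3261, 0.0497]
orientation: [3.139, -0.0, 1.102]
wrist_force: [0.4, -0.4, 1.3]
finger_gap: 0.0515
grip_force: 0.0
```

>>> send_rows([
  [0,0,0,0,0,0,0],
  [0,0,0,0,0,0,0],
  [0,0,0,0,0,0,0],
  [0,0,0,0,0,0,0],
  [0,0,0,0,0,0,0],
])

```text
clock: 23.37
eef_pos: [0.62, -0.3261, 0.0494]
orientation: [3.14, -0.0, 1.102]
wrist_force: [-0.6, 0.1, 5.6]
finger_gap: 0.0352
grip_force: 60.6
```

>>> send_rows([
  [0,0,-0.2,0,0,0,0],
  [0,0,-0.5,0,0,0,0],
  [0,0,-0.8,0,0,0,0],
  [0,0,-1,0,0,0,0],
])

```text
clock: 23.7
eef_pos: [0.6198, -0.3258, 0.1508]
orientation: [3.14, -0.001, 1.102]
wrist_force: [1.3, 0.7, -1.8]
finger_gap: 0.0348
grip_force: 60.1
```

>>> send_rows([
  [0,0,-0.15,0,0,0.08,0],
  [0,0,-0.3,0,0,0.16,0],
  [0,0,-0.45,0,0,0.24,0],
  [0,0,-0.45,0,0,0.32,0],
  [0,0,-0.45,0,0,0.367,0],
])

```text
clock: 24.12
eef_pos: [0.6196, -0.3258, 0.1944]
orientation: [3.14, -0.001, 0.545]
wrist_force: [0.3, -0.1, -1.9]
finger_gap: 0.0354
grip_force: 60.1
```

>>> send_rows([
  [0,0,0,0,0,0.08,0],
  [0,0,0,0,0,0.16,0],
  [0,0,0,0,0,0.24,0],
  [0,0,0,0,0,0.32,0],
  [0,0,0,0,0,0.367,0],
])

```text
clock: 24.53
eef_pos: [0.619, -0.3256, 0.1929]
orientation: [-3.141, 0.001, -0.005]
wrist_force: [-0.5, -0.8, -1.3]
finger_gap: 0.0352
grip_force: 60.1
```

>>> send_rows([
  [-0.01,-0.25,0,0,0,0,0],
  [-0.02,-0.6,0,0,0,0,0],
  [-0.03,-1,0,0,0,0,0],
])

```text
clock: 24.78
eef_pos: [0.6152, -0.2271, 0.1924]
orientation: [3.141, 0.001, -0.003]
wrist_force: [0.2, 1.0, -0.7]
finger_gap: 0.0353
grip_force: 60.1
```

>>> send_rows([
  [-0.01,-0.33,0,0,0,0,0],
  [-0.02,-0.67,0,0,0,0,0],
  [-0.03,-1,0,0,0,0,0],
])

```text
clock: 25.03
eef_pos: [0.6124, -0.124, 0.1931]
orientation: [-3.141, 0.001, 0.002]
wrist_force: [0.4, -0.3, -1.6]
finger_gap: 0.0353
grip_force: 60.1
```

>>> send_rows([
  [-0.01,-0.33,0,0,0,0,0],
  [-0.02,-0.67,0,0,0,0,0],
  [-0.03,-1,0,0,0,0,0],
])

```text
clock: 25.28
eef_pos: [0.6093, -0.0242, 0.1931]
orientation: [-3.142, 0.001, 0.001]
wrist_force: [-0.1, -0.4, -1.3]
finger_gap: 0.0355
grip_force: 60.1
```

>>> send_rows([
  [-0.01,-0.33,0,0,0,0,0],
  [-0.02,-0.67,0,0,0,0,0],
  [-0.03,-1,0,0,0,0,0],
])

```text
clock: 25.53
eef_pos: [0.6062, 0.0758, 0.1931]
orientation: [-3.142, 0.001, 0.001]
wrist_force: [0.6, -0.3, -1.1]
finger_gap: 0.0355
grip_force: 60.1
```

>>> send_rows([
  [-0.01,-0.33,0,0,0,0,0],
  [-0.02,-0.67,0,0,0,0,0],
  [-0.03,-1,0,0,0,0,0],
])

```text
clock: 25.78
eef_pos: [0.603, 0.1757, 0.193]
orientation: [3.141, 0.001, 0.001]
wrist_force: [-0.7, -1.1, -1.7]
finger_gap: 0.0358
grip_force: 60.1
```

>>> send_rows([
  [-0.01,-0.33,0,0,0,0,0],
  [-0.02,-0.6,0,0,0,0,0],
  [-0.02,-0.85,0,0,0,0,0],
  [-0.02,-1,0,0,0,0,0],
  [-0.02,-1,0,0,0,0,0],
])

```text
clock: 26.2
eef_pos: [0.6, 0.2789, 0.193]
orientation: [-3.139, 0.001, 0.007]
wrist_force: [0.1, -0.0, -1.1]
finger_gap: 0.0354
grip_force: 60.2
```

>>> send_rows([
  [0,-0.1,0,0,0,0,0],
  [0,-0.1,0,0,0,0,0],
  [0,-0.1,0,0,0,0,0],
])

```text
clock: 26.45
eef_pos: [0.6018, 0.2832, 0.1932]
orientation: [3.141, 0.0, 0.0]
wrist_force: [0.7, 0.3, -0.9]
finger_gap: 0.0357
grip_force: 60.2
```

```bash
python3 look.py black .24 t3; python3 look.py blue .113 b3; python3 look.py yellow .113 y4;
```

```text
26.45 [0.6018 0.2832 0.1932] [3.1409e+00 1.0000e-04 4.0000e-04]
wrist [253.1 324.7] 37626.5 [156. 491.] top [0.6031 0.2834] pad [0.4141 0.2847]
wrist [251.7 177.9] 1932.5 [80.4 72. ] top [0.6566 0.2838] pad [0.5976 0.286 ]
top [ 62.7 120.9] 5898.0 [229.6  83.8] top [0.6252 0.3269] pad [0.7109 0.4394]
top [149.7  68.6] 1172.5 [97.2 14.5] top [0.7316 0.1786] pad [0.851  0.2442]
top [413.8  77.5] 1167.0 [99.8 14. ] top [ 0.7272 -0.3102] pad [ 0.8452 -0.3993]
top [131.4 320.8] 232.0 [171.2  29.7] top [0.2839 0.1733] pad [0.2616 0.2373]
top [429.4  92.4] 162.0 [11. 21.] top [ 0.6984 -0.3375] pad [ 0.8072 -0.4352]
26.55 [0.602  0.2826 0.1933] [ 3.1407e+00 -1.0000e-04 -4.0000e-04]
wrist [ 33.1 102.1] 11982.0 [ 86. 194.] top [0.6757 0.4277] pad [0.6732 0.4963]
wrist [346.5 166.9] 3619.0 [86.3 78.9] top [0.6324 0.2181] pad [0.6094 0.1879]
wrist [381.  205.6] 2153.5 [54.4 50.9] top [0.6038 0.1905] pad [0.5674 0.1472]
top [404.9  21.3] 2697.5 [204.5  37. ] top [ 0.9275 -0.346 ] pad [ 0.9975 -0.3847]
top [168.8 170.4] 588.0 [36.9 35. ] top [0.5702 0.1574] pad [0.5966 0.1801]
top [497.5 103.2] 410.0 [37.5 24.6] top [ 0.7371 -0.5356] pad [ 0.7839 -0.5974]
top [155.2 156.1] 221.0 [17.9 17. ] top [0.6001 0.1877] pad [0.63   0.2141]
26.65 [0.6019 0.2828 0.1933] [ 3.141e+00 -1.000e-04 -3.000e-04]
top [125.  201.6] 357.5 [30.5 27.1] top [0.5028 0.2414] pad [0.5209 0.2744]
```

View pics/t3_wrist.png

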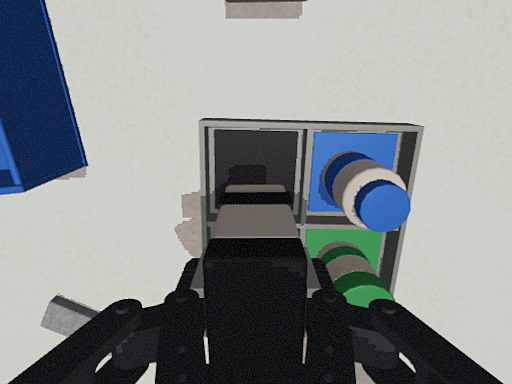

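>>> send_rows([
  [0.01,-0.02,0.25,0,0,0,0],
  [0.01,-0.02,0.5,0,0,0,0],
  [0.01,-0.02,0.8,0,0,0,0],
  [0.01,-0.02,1,0,0,0,0],
  [0.01,-0.02,1,0,0,0,0],
])

```text
clock: 27.17
eef_pos: [0.6003, 0.284, 0.0887]
orientation: [3.138, 0.007, 0.001]
wrist_force: [-0.5, -0.6, -1.4]
finger_gap: 0.0355
grip_force: 60.2
```

>>> send_rows([
  [0,0,0.1,0,0,0,0],
  [0,0,0.2,0,0,0,0],
  [0,0,0.3,0,0,0,0],
  [0,0,0.34,0,0,0,0],
  [0,0,0.34,0,0,0,0],
])

```text
clock: 27.58
eef_pos: [0.6022, 0.2858, 0.0585]
orientation: [3.141, 0.001, 0.001]
wrist_force: [0.1, 0.5, -1.5]
finger_gap: 0.0354
grip_force: 60.2
```

>>> send_rows([
  [0,0,0,0,0,0,0],
  [0,0,0,0,0,0,0],
  [0,0,0,0,0,0,0],
])

```text
clock: 27.83
eef_pos: [0.6029, 0.2863, 0.06]
orientation: [-3.141, -0.001, 0.001]
wrist_force: [-0.9, -0.1, -1.1]
finger_gap: 0.0357
grip_force: 60.2
```

Lower the last 2 mm, release, lift and back off to where the top camera sees the caddy.

>>> send_rows([
  [0,0,0.01,0,0,0,0],
  [0,0,0.02,0,0,0,0],
  [0,0,0.02,0,0,0,0],
  [0,0,0.02,0,0,0,0],
])

```text
clock: 28.17
eef_pos: [0.6027, 0.2861, 0.0574]
orientation: [-3.141, -0.0, 0.001]
wrist_force: [0.6, 0.5, -1.7]
finger_gap: 0.0356
grip_force: 60.3
```

>>> send_rows([
  [0,0,0,0,0,0,0.75],
  [0,0,0,0,0,0,0.75],
  [0,0,0,0,0,0,0.75],
  [0,0,0,0,0,0,0.75],
  [0,0,0,0,0,0,0.75],
])

```text
clock: 28.58
eef_pos: [0.6026, 0.2862, 0.0574]
orientation: [-3.141, -0.0, 0.001]
wrist_force: [0.2, -0.3, -0.6]
finger_gap: 0.064
grip_force: 0.0
```

>>> send_rows([
  [0,0,-0.2,0,0,0,0.75],
  [0,0,-0.5,0,0,0,0.75],
  [0,0,-0.8,0,0,0,0.75],
  [0,0,-1,0,0,0,0.75],
])

```text
clock: 28.92
eef_pos: [0.6031, 0.2867, 0.1601]
orientation: [-3.14, -0.002, 0.001]
wrist_force: [0.3, 0.2, 0.6]
finger_gap: 0.0638
grip_force: 0.0
```

>>> send_rows([
  [0,0.1,-0.3,0,0,0,0.75],
  [-0.1,0.4,-0.6,0,0,0,0.75],
  [-0.2,0.7,-0.8,0,0,0,0.75],
  [-0.2,1,-0.8,0,0,0,0.75],
])

```text
clock: 29.25
eef_pos: [0.5827, 0.187, 0.2425]
orientation: [-3.139, -0.007, 0.003]
wrist_force: [0.2, 0.5, -0.6]
finger_gap: 0.064
grip_force: 0.0
```

>>> send_rows([
  [-0.2,0.35,0,0,0,0,0.75],
  [-0.3,0.7,0,0,0,0,0.75],
  [-0.5,1,0,0,0,0,0.75],
])

```text
clock: 29.5
eef_pos: [0.5331, 0.0833, 0.2373]
orientation: [3.141, -0.001, -0.001]
wrist_force: [0.7, -0.7, 0.7]
finger_gap: 0.0639
grip_force: 0.0
```

>>> send_rows([
  [-0.2,0.35,0,0,0,0,0.75],
  [-0.3,0.7,0,0,0,0,0.75],
  [-0.5,1,0,0,0,0,0.75],
  [-0.5,1,0,0,0,0,0.75],
  [-0.5,1,0,0,0,0,0.75],
])

```text
clock: 29.92
eef_pos: [0.4822, -0.0161, 0.2376]
orientation: [3.141, -0.0, -0.003]
wrist_force: [0.1, 0.7, 0.6]
finger_gap: 0.0641
grip_force: 0.0
```

```bash
python3 - <<'E'
from rig import env;from h import *;import numpy as np
s=env.observe();print(s["clock"],s["eef_pos"].round(3))
f={n:env.grab_frame(n) for n in("scene","top")}
a,b=f["scene"]["pixels"][150:384,200:460],f["top"]["pixels"][100:260,60:430]
r=lambda x:cv2.resize(x,(400,int(400*x.shape[0]/x.shape[1])));a,b=r(a),r(b)
H=max(len(a),len(b));p=lambda x:cv2.copyMakeBorder(x,0,H-len(x),0,0,cv2.BORDER_CONSTANT)
cv2.imwrite("pics/end.png",np.hstack([p(a),p(b)]))
for c,z in(("blue",.113),("green",.098),("yellow",.113),("black",.103),("red",.1)):
  for q,A,rc,k in blobs(f["top"]["pixels"],c,100):
    w=plane(f["top"],q,z)
    if .4<w[0]<.7:print(c,q.round(1),A,w[:2].round(4))
E
```

```text
29.9167 [ 0.482 -0.016  0.238]
blue [ 25. 108.] 5574.0 [0.6989 0.4718]
blue [168.8 170.4] 598.5 [0.5702 0.1574]
blue [155.4 156.5] 232.0 [0.5994 0.1872]
green [161.7 210.9] 1341.0 [0.488  0.1692]
yellow [116.  208.4] 969.0 [0.4883 0.2584]
red [401.  225.1] 541.0 [ 0.4709 -0.3212]
red [347.  227.7] 229.0 [ 0.4629 -0.2108]
```

View pics/end.png

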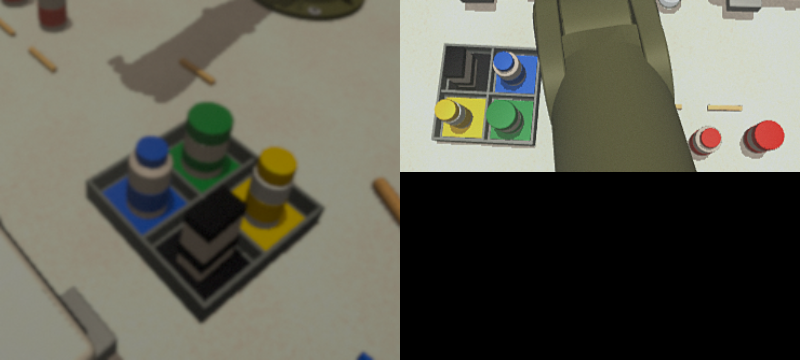

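The picture shows all four standing in their own bays: blue (152,178), green (209,140), yellow (273,187) and the tub (211,235). The red caps in the top view are at the same pixels as at the start.

```bash
python3 -c "
from rig import env
print(env.close_job())"
```

```text
the job is handed in; nothing more can be done
None
```

The job is handed in at about 30 s on the robot's clock: all four items were released upright on their own colour pads, the blue bottle measured about 4 mm off centre and the other three were let go within about 2 mm of theirs, and the two red look-alikes did not move; no verdict came back.

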